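Lock the hopper on the coin sorter and make it ready to count

ROBOT

A 7-joint arm with a two-finger parallel gripper is mounted at the origin on the work surface. World frame = base frame: x ahead of the robot, y to its left, z up, the work surface at z = 0. Lengths are in m, angles in degrees, forces in N, time in s.
With the tool pointing down it reaches from about 0.425 to 0.95 m from the base axis. Payload 4.7 kg.
Tool frame: the origin (TCP) lies midway between the tips of the shut fingers; the grasp point (between the pads) lies 19 mm behind it; z points along the fingers, y is the line along which they close (so a half turn about z gives the same grasp; the last joint's range is limited). The gripper opens to 87 mm and grips with 3 to 60 N. Pads are 19 mm wide; open, the fingers measure 117 mm over their backs; the gripper's body (75 mm by 190 mm) begins 51 mm behind the grasp point.
Start: joints at [-70.239, 26.849, -2.785, 87.806, 1.381, 65.374, -4.715], TCP at [0.246, 0.628, 0.223] pointing down, gripper open.
Joint ranges: [-148.3, 148.3], [-19.14, 114.17], [-79.39, 73.82], [5.75, 140.21], [-59.74, 239.74], [12.07, 113.84], [-152.46, 152.46]. Speed limits (degrees/s): [147.25, 147.25, 180, 180, 180, 180, 180].

INTERFACE

Orientations are given as [roll, pitch, yaw] about the fixed x, y, z axes, in that order (R = Rz(yaw) Ry(pitch) Rx(roll)).
In Python, from cell import sense, snapshot, camera_info, job_done, cut_out gives the robot as it stands.
- The arm moves only by the tool move_arm, never from a script. Its argument "plan" is a list of rows, each an object with "hand": the closure, from 0 (fully open) to 1 (shut); "dp": the shift along the world's x, y, z in cm, a list of three; "yaw": the turn about the world's z in rad. In form: [{"hand": hand, "dp": [tx, ty, tz], "yaw": yaw}, ...]. A call has 1 to 20 rows; each row shifts and turns the commanded pose from where the row before left it; what a row does not reach is not made up. A row lasts 1/12 s, in which the tool goes at most 41.7 mm and 7.16 degrees, less where a joint would pass 70% of its speed; a pose out of reach is approached as far as the arm can. A call with a gripper value outside its range is refused whole. The fingers move at their own pace and stop on an object; the grip force is fixed at half the most. Time passes only in rows, so rows that do not move let the fingers close. It gives the time, the measured TCP pose, the force, the opening and the grip force at its end, in the units of the state.
- sense(): the state, without advancing time (a new reading comes with each control period).
- snapshot(name): name is "scene" or "top"; returns the picture (384x512x3 uint8, blue, green, red); there is no depth.
- camera_info(name): a dict with "K" (3x3 intrinsics, pixels), "k1" (the pictures are not rectified: a ray, as slopes to the right and down, at radius r is drawn at 1 + k1 r^2 times it, then the intrinsics apply), "world_to_cam" (4x4, takes a point from world to camera coordinates). Camera axes: x right, y down, z forward; pixel columns grow to the right and rows downward; lengths in m; the calibration is good to about 2 mm. A picture is of the moment at which its call begins. camera_info takes no time and is no camera call.
- job_done(): hands the job in; it is judged then, once.
Trained networks look in the newest picture that a camera, given by its name, has taken for a name from the list of things; names that differ only in an ending like _2 or _b are one class to them, and where a whole thing is asked for, a point or a joint stands for the part that bears it (a point fixed in the world has none). Each returns a list of dicts, best first, with "conf" (0 to 1); they miss things now and then, are a little off and sometimes report something else, mostly with a low value. They report only what shows in the picture. A call takes as long as a camera call. They do not tell look-alikes from the thing itself.
- cut_out(name, camera): "pixels" (384x512 bool, what is visible of it) and "location" ([column, row] in pixels, amid what is visible of it).
The state is a dict: "time_s": time; "q": joint angles; "dq": joint speeds; "tau": joint torques, N m; "ee_pos": TCP position; "ee_rot": TCP orientation; "wrist_force": force on the tool from outside, world axes, zero at the start; "ft_torque": the same for the moment, N m; "opening": opening from 0.0 (shut) to 1.0 (fully open); "gripper_force": force on a finger pad.
Only numpy, scipy, OpenCV 4.12 (cv2) and the standard library are available. Lean on these libraries where they do the work, as an engineer would, in place of code of your own. Each camera call takes 0.05 s, during which the arm holds its last target. There are 200 camera calls.

TASK

Get the coin sorter ready to run: an office stamp has been left on its deck in the way of the wings of the hopper's locking ring, so move it and stand it upright in the low grey tray; push the ring round by a wing, clockwise seen from above, until it clicks locked (about a quarter turn); and push the coin drawer fully shut. Do not knock the stamp over, and leave everything else on the machine, in the tray and on the table where it is.

Things in the scene. Friction and masses are not known exactly. Their poses are not given: they have to be found in the camera images.
- sorter: Coin sorter, a fixed grey machine. Origin on the table under the round hopper's vertical axis; its -x is the front (drawer side), z up. Flat deck 125 mm above the table, x -150 to +160 mm, y -150 to +150 mm; beyond it, y 150 to 215 mm, a control column 160 mm high. A steel plunger block 20 mm high with a knob is on the deck at x 0, y 108 to 142 mm: its sprung tip makes the click; leave it.
- hopper_axis (a point): Point on the vertical axis of ring and hopper, at deck height (125 mm above the table). Axes as the sorter's. The clear hopper bowl stands here: radius 77 mm low down, 87 mm at its rim, which is 66 mm above the deck.
- ring (a joint): Angle (rad) of the black bayonet ring (radius 90 mm, 4 to 18 mm above the deck) round the hopper's foot: 0 open, grows clockwise seen from above, 1.57 locked, at its end stop. Friction 0.1 N m; at 1.33 a nib meets the sprung plunger (1.3 N m more) and past 1.42 it snaps on to about 1.5: the click. It then stays; stopped short it springs back. It sinks 3 mm as it locks.
- wing_front (a point): Middle of the ring's wing on the drawer side: an upright black plate set radially, 82 to 132 mm from the ring's axis, 12 mm thick, 6 to 36 mm above the deck. The point is 112 mm from the axis, 21 mm above the deck, mid-thickness. At ring 0 it is in the sorter's (-x,-y) direction, at 1.57 in (-x,+y), sweeping the deck's front strip between.
- wing_rear (a point): Middle of the other wing, diametrically opposite, the same in every way; it sweeps the rear of the deck, from the (+x, +y) to the (+x, -y) direction.
- coin_drawer (a joint): How far the coin drawer is out (m): 0 = fully shut. It slides out of the sorter's front, along the sorter's -x, with about 2 N of friction, and stays where it is left.
- drawer_face (a point): Middle of the drawer's flat outer face across its width, 85 mm above the table. The drawer front is a grey plate 200 mm wide, 22 mm thick, from 30 to 106 mm above the table. When the drawer is shut this point is 172 mm from the hopper's axis (the plate then stands 22 mm proud of the housing). Axes as those of the sorter: push along +x to shut.
- stamp_center (a point): Centre, half-way up, of the self-inking office stamp that stands on the sorter's front deck strip in the way of the front wing: a black upright block 36 mm along its own x, 26 mm along its y, 78 mm tall, 110 g, straight-sided; z is up.
- tray: Low open grey tray, fixed, 240 mm along its x, 160 mm along its y, walls 4 mm thick and 30 mm high, floor 4 mm thick. Origin under its middle. A smaller stamp and an ink pad lie in its -x half; the +x half is free.
- coin_tube_a: Upright tube of brass coins on the front corner of the sorter's deck on its -y side, 28 mm diameter, 60 mm tall, outside the wings' sweep. Origin under its middle. Leave alone.
- coin_tube_b: The same with silver coins, on the rear corner of the deck on its -y side. Leave alone.
- small_stamp: A smaller black stamp standing in the tray's -x half, 44 x 20 mm and 58 mm tall. Origin under its middle. Leave alone.
- ink_pad: Flat black ink pad in the tray's -x half, 60 x 45 x 14 mm. Origin under its middle. Leave alone.
- mug: White mug on the table near the drawer, 80 mm diameter, 92 mm tall, with a handle. Origin under its middle. Leave alone.
- stapler: Black stapler on the table behind the sorter, 140 x 34 mm, 55 mm tall. Leave alone.
- calculator: Grey calculator lying on the table behind the sorter, 130 x 85 x 17 mm. Leave alone.
Things that resemble listed ones, but are neither listed nor needed, are in the scene too. Leave any green or red look-alike of the part that bears stamp_center alone.

How it is judged (in metres and radians):
At the end, for the whole second after the job is handed in: The ring is past its click (above 1.48 rad of 1.57), the coin drawer is shut to within 4 mm, and the stamp stands upright (within 0.12 rad) inside the tray (value of joint ring above 1.48 rad and value of joint coin_drawer below 0.004 m and x of stamp_center in the frame of tray between -0.11 and 0.11 m and y of stamp_center in the frame of tray between -0.07 and 0.07 m and height (world z) of stamp_center below 0.065 m and angle between stamp_center's own z axis and vertical below 0.12 rad); the robot touches nothing.
It fails at once if the stamp is knocked over (angle between stamp_center's own z axis and vertical above 0.7 rad).
It fails at once if a coin tube on the deck is disturbed (moved over 30 mm) (distance of any of coin_tube_a, coin_tube_b from where it was at the start of the episode above 0.03 m).
It fails at once if the small stamp or the ink pad in the tray is disturbed (moved over 30 mm) (distance of any of small_stamp, ink_pad from where it was at the start of the episode above 0.03 m).
It fails at once if the mug, stapler or calculator is disturbed (moved over 30 mm) (distance of any of mug, stapler, calculator from where it was at the start of the episode above 0.03 m).
It also fails if it takes over 61 s, if anything falls off the work surface, if the arm or the gripper's body presses on something with over 40 N, if the wrist force passes 120 N, or if a joint passes its speed limit or range.

## Working session

There is one attempt and no reset: what is moved stays moved. The work goes in short steps, Python scripts to look and compute and a tool call to move; the robot and the scene stay as the last step left them, time stands still between calls to the robot, and variables do not carry over. Pictures are saved under pics/ and viewed, at most 10 in all, crops included, and the job is handed in when it is done.

Besides the shell and the picture viewer there is one more tool, called as a command line: name --argument value ..., lists and objects as JSON in quotes. move_arm: Moves the arm, as the interface text tells. Its arguments: {"type":"object","properties":{"plan":{"type":"array","items":{"type":"object","properties":{"hand":{"type":"number"},"dp":{"type":"array","items":{"type":"number"}},"yaw":{"type":"number"}}}}},"required":["plan"]}

```bash
mkdir -p pics; cat > h.py <<'E'
import numpy as np, cv2
from cell import *
def ray(cam,px):
    c=camera_info(cam);K=np.array(c["K"]);T=np.array(c["world_to_cam"])
    u=np.linalg.solve(K,[px[0],px[1],1])[:2];s=u.copy()
    for _ in range(20): s=u/(1+c["k1"]*(s@s))
    return -T[:3,:3].T@T[:3,3], T[:3,:3].T@np.array([s[0],s[1],1])
def at(cam,px,z):
    o,d=ray(cam,px); return o+d*(z-o[2])/d[2]
def proj(cam,P):
    c=camera_info(cam);K=np.array(c["K"]);T=np.array(c["world_to_cam"])
    p=T[:3,:3]@np.array(P)+T[:3,3];s=p[:2]/p[2];s=s*(1+c["k1"]*(s@s))
    return (K@[s[0],s[1],1])[:2]
E
python3 - <<'E'
from h import *
a=snapshot("scene");b=snapshot("top")
cv2.imwrite("pics/s0.png",cv2.resize(a,(800,600)));cv2.imwrite("pics/t0.png",cv2.resize(b,(800,600)))
for cam in("scene","top"):
    print(cam,ray(cam,(256,192)))
    for n in["sorter","ring","wing_front","coin_drawer","stamp_center","tray","coin_tube_a","small_stamp","ink_pad","mug"]:
        print(n,[(np.round(r["location"]).tolist(),round(r["conf"],2),int(r["pixels"].sum())) for r in cut_out(n,cam)][:4])
print(sense())
E
```

```text
scene (array([ 1.07652526, -0.59133002,  1.26433889]), array([-0.31575193,  0.42531172, -0.84846667]))
sorter [([230.0, 200.0], 0.86, 15402)]
ring [([216.0, 201.0], 0.96, 829)]
wing_front [([218.0, 203.0], 0.85, 756)]
coin_drawer [([270.0, 158.0], 0.96, 1143)]
stamp_center [([250.0, 156.0], 0.72, 315), ([298.0, 259.0], 0.58, 261), ([326.0, 159.0], 0.54, 229), ([314.0, 184.0], 0.43, 769)]
tray [([301.0, 107.0], 0.59, 2560)]
coin_tube_a [([149.0, 176.0], 0.66, 168), ([226.0, 130.0], 0.46, 136)]
small_stamp [([283.0, 93.0], 0.59, 200)]
ink_pad [([275.0, 110.0], 0.52, 186)]
mug [([314.0, 181.0], 0.92, 768), ([139.0, 306.0], 0.49, 741)]
top (array([ 0.40788104, -0.01867438,  1.45448969]), array([ 0.14803167, -0.00323475, -0.98915753]))
sorter [([269.0, 201.0], 0.58, 15308)]
ring [([256.0, 234.0], 0.64, 263), ([394.0, 205.0], 0.49, 633)]
wing_front [([244.0, 224.0], 0.53, 186)]
coin_drawer [([212.0, 204.0], 0.93, 1595), ([400.0, 247.0], 0.24, 1243)]
stamp_center [([163.0, 160.0], 0.71, 158), ([184.0, 248.0], 0.68, 134), ([232.0, 198.0], 0.51, 140), ([272.0, 120.0], 0.46, 176)]
tray [([119.
[... 195 characters left out ...]
 0.62, 755)]
{'time_s': 1.1, 'q': array([-70.23915982,  26.84849468,  -2.78349186,  87.80516299,
         1.3786761 ,  65.37592509,  -4.71654427]), 'dq': array([-0.01091098,  0.05221365,  0.07116159,  0.07515755, -0.05803727,
       -0.01550802,  0.08175928]), 'tau': array([ 4.48252340e-04, -5.07839906e+01, -8.04536277e-02, -2.36461240e+01,
       -6.11460814e-02,  3.10606405e-02,  2.08231597e-05]), 'ee_pos': array([0.24643846, 0.62842156, 0.22258099]), 'ee_rot': array([ 1.79996313e+02, -3.71889557e-03,  1.58580905e+02]), 'wrist_force': array([0.01904565, 0.2715873 , 0.02266447]), 'ft_torque': array([-0.02298116, -0.02439636,  0.01251402]), 'gripper_force': 0.0, 'opening': 1.002952189956494}
```

View pics/s0.png

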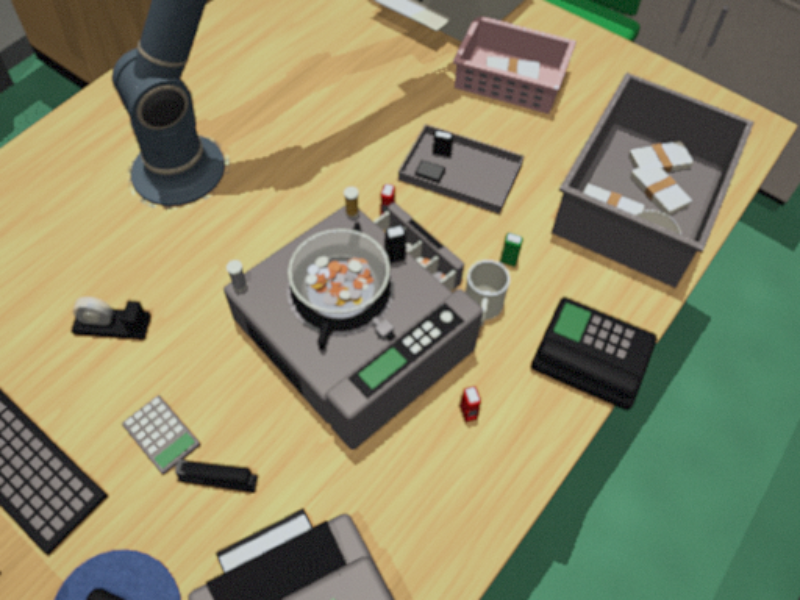

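View pics/t0.png

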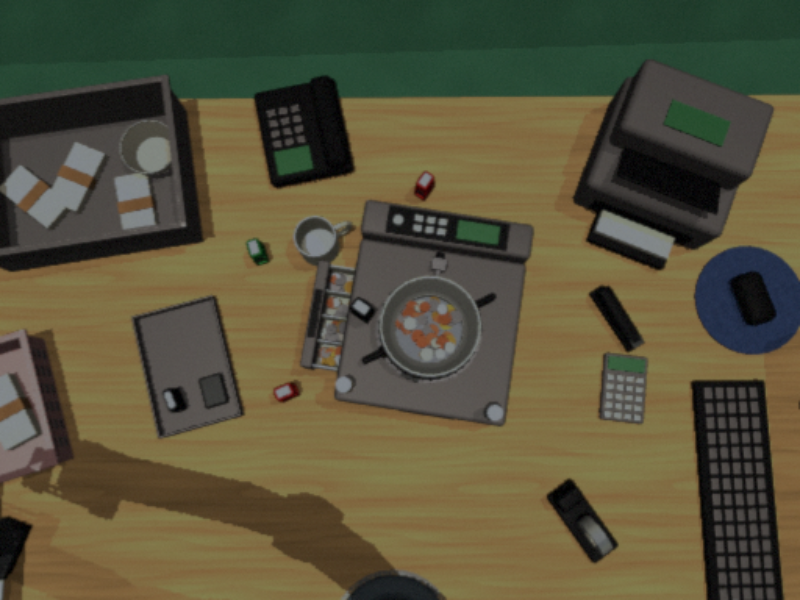

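Scene view: black stamp on the deck at (395,243) in the 800-px picture. Top view: at (361,309), on the front strip between the drawer and the hopper. Candidates (top picture, 800 px): black (361,309); red (287,392) and (425,185); green (258,250); small black one in the tray (173,400). Only the black one at (361,309) stands on the deck by the wing, so it fits. I'll confirm in a crop.

```bash
python3 - <<'E'
from h import *
b=snapshot("top");c=b[125:275,185:345];c=cv2.resize(c,(640,600),interpolation=cv2.INTER_CUBIC)
cv2.imwrite("pics/t1.png",np.clip(c*1.8,0,255).astype(np.uint8))
f=lambda x,y,z:np.round(at("top",(x*.64,y*.64),z)[:2],3)
print("tray",[f(*p,.03) for p in[(134,318),(215,297),(243,413),(160,436)]])
print("mug",f(318,238,.09),"stamp top",f(361,305,.203),"tubes",f(344,384,.185),f(495,412,.185))
print("deck",f(335,400,.125),f(507,424,.125),"col",f(366,203,.16),f(532,230,.16))
E
```

```text
tray [array([0.592, 0.489]), array([0.631, 0.335]), array([0.408, 0.276]), array([0.368, 0.43 ])]
mug [0.732 0.13 ] stamp top [0.587 0.044] tubes [0.454 0.074] [ 0.404 -0.182]
deck [0.429 0.094] [ 0.382 -0.21 ] col [0.779 0.036] [ 0.727 -0.262]
```

View pics/t1.png

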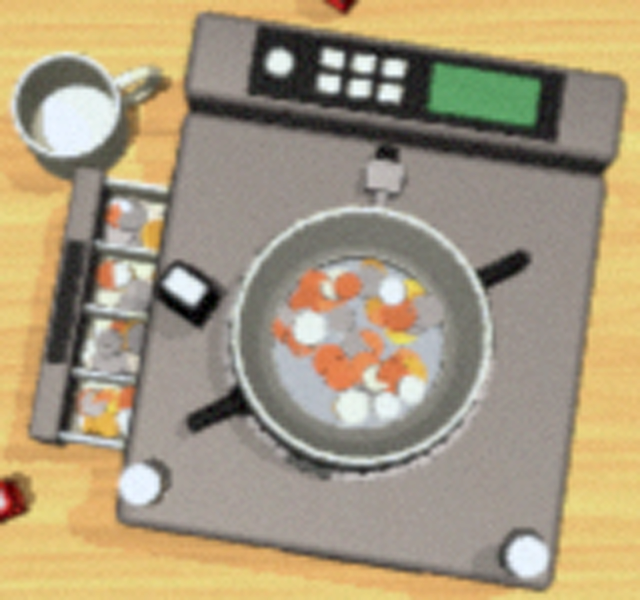

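The crop confirms it: the black stamp stands upright on the front deck strip, top at crop (188,290), between the drawer and the hopper. The front wing is at (215,412) and the plunger at (385,170).

```bash
cat > fit.py <<'E'
from h import *
from scipy.optimize import least_squares
C=lambda x,y:np.array([185+x/4,125+y/4])
def W(p,l):
    c,s=np.cos(p[2]),np.sin(p[2]);return np.array([p[0]+c*l[0]-s*l[1],p[1]+s*l[0]+c*l[1],l[2]])
obs=[((-.15,-.15,.125),(118,520)),((.16,-.15,.125),(548,588)),((-.15,.215,.16),(197,13)),((.16,.215,.16),(622,75)),((0,0,.191),(363,335))]
S=least_squares(lambda p:np.concatenate([proj("top",W(p,l))-C(*o) for l,o in obs]),[.57,-.07,-1.7]).x
E
python3 - <<'E'
from fit import *
print("sorter",S,np.rad2deg(S[2]))
print("res",[np.round(proj("top",W(S,l))-C(*o),1).tolist() for l,o in obs])
def loc(p): 
    d=np.array(p[:2])-S[:2];c,s=np.cos(S[2]),np.sin(S[2]);return np.round([c*d[0]+s*d[1],-s*d[0]+c*d[1]],3)
for n,(x,y),z in[("wf tip",(192,425),.161),("wr tip",(527,257),.161),("tubeA",(140,484),.185),("tubeB",(526,555),.185),("drawer top out l",(80,172),.106),("drawer out r",(33,438),.106),("plunger",(383,175),.145)]:
    w=at("top",C(x,y),z);l=loc(w);print(n,w.round(3),l,np.hypot(*l),np.rad2deg(np.arctan2(l[1],l[0])))
q=[at("top",C(*p),.203)[:2] for p in[(182,260),(222,290),(203,325),(160,290)]]
print("stamp",np.round(q,3),np.mean(q,0),loc(np.mean(q,0)));d=q[1]-q[0]+q[2]-q[3];print(np.hypot(*d)/2,np.rad2deg(np.arctan2(d[1],d[0])));e=q[3]-q[0]+q[2]-q[1];print(np.hypot(*e)/2,np.rad2deg(np.arctan2(e[1],e[0])))
for r in cut_out("stamp_center","scene")[:1]:
    ys,xs=np.nonzero(r["pixels"]);print("scene",r["location"],xs.min(),xs.max(),ys.min(),ys.max())
m=np.mean(q,0);print("pred in scene: top",proj("scene",[*m,.203]),"bottom",proj("scene",[*m,.125]))
E
```

```text
sorter [ 0.551881   -0.07402647 -1.73372548] -99.33515258781287
res [[-1.6, 1.2], [1.5, 1.0], [-1.0, -1.5], [1.5, -0.6], [-0.5, -0.3]]
wf tip [0.494 0.041 0.161] [-0.104 -0.076] 0.12880993750483694 -143.8418145601917
wr tip [ 0.607 -0.191  0.161] [0.107 0.074] 0.13009611831257686 34.667299484078214
tubeA [0.454 0.074 0.185] [-0.131 -0.121] 0.17833115263464205 -137.27244973278292
tubeB [ 0.404 -0.181  0.185] [ 0.13  -0.129] 0.1831420213932346 -44.778781873335134
drawer top out l [0.682 0.124 0.106] [-0.216  0.096] 0.2363725872431065 156.03751102542182
drawer out r [0.49  0.156 0.106] [-0.217 -0.098] 0.23810291892372928 -155.6954507340633
plunger [ 0.669 -0.093  0.145] [0.    0.119] 0.119 90.0
stamp [[0.601 0.045]
 [0.581 0.019]
 [0.557 0.031]
 [0.581 0.06 ]] [0.58020694 0.03882771] [-0.116  0.01 ]
0.03532964898654039 -128.8071336675085
0.02565871982157118 147.69762230604732
scene [250.5, 156.2] 245 259 145 168
pred in scene: top [249.08350328 148.96070297] bottom [248.951943 165.234904]
```

```bash
cat > st.py <<'E'
from fit import *
def sil(cam,p,h0,h=.078,a=.018,b=.013):
    pts=np.array([proj(cam,W(p,(sx*a,sy*b,z))) for sx in(-1,1) for sy in(-1,1) for z in(h0,h0+h)]);return cv2.convexHull(pts.astype(np.float32))[:,0]
E
python3 - <<'E'
from st import *
print("rim scene",proj("scene",W(S,(0,0,.191)))*1.5625, "corner",proj("scene",W(S,(.16,.215,.16)))*1.5625)
for cam in("scene","top"):
    im=snapshot(cam)
    x=sil(cam,[.580,.039,np.deg2rad(54)],.125).mean(0).astype(int)
    h=16;c=im[x[1]-h*2:x[1]+h*2,x[0]-h*2:x[0]+h*2].copy();k=9
    c=np.clip(cv2.resize(c,None,fx=k,fy=k,interpolation=cv2.INTER_CUBIC)*1.6,0,255).astype(np.uint8)
    for p,col in(([.580,.039,np.deg2rad(54)],(0,255,255)),([.585,.043,np.deg2rad(54)],(255,255,0))):
        s=(sil(cam,p,.125)-(x-2*h)+.5)*k;cv2.polylines(c,[s.astype(int)],True,col,1)
    for l in [(0.087*np.cos(t),.087*np.sin(t),.191) for t in np.linspace(0,6.28,60)]:
        s=(proj(cam,W(S,l))-(x-2*h)+.5)*k;cv2.circle(c,tuple(int(v) for v in s),2,(0,0,255),-1)
    globals()[cam]=c
n=min(scene.shape[0],top.shape[0]);o=np.hstack([scene,top]);cv2.imwrite("pics/c2.png",cv2.resize(o,(800,400)))
E
```

```text
rim scene [335.62793378 269.43998138] corner [346.37635039 420.55425066]
```

View pics/c2.png

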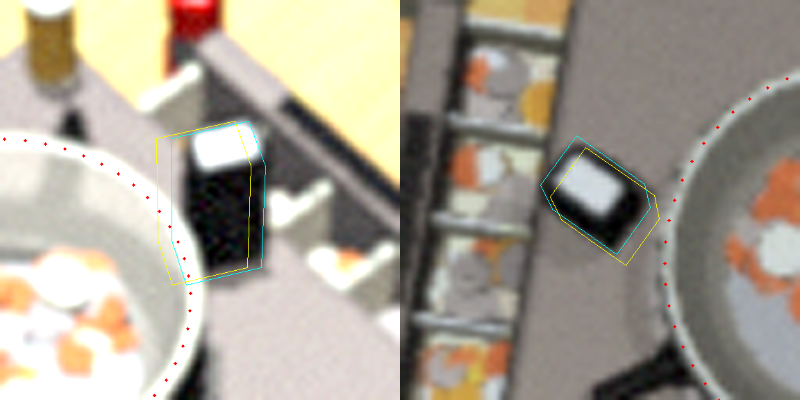

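The stamp stands at about (0.585, 0.043), long axis at about 54°; the cyan outline fits both views. I'll go above it.

move_arm --plan '[{"hand": 0.3,"dp": [1.7,-2.93,0.3],"yaw": -0.0913},{"hand": 0.3,"dp": [1.7,-2.93,0.3],"yaw": -0.0913},{"hand": 0.3,"dp": [1.7,-2.93,0.3],"yaw": -0.0913},{"hand": 0.3,"dp": [1.7,-2.93,0.3],"yaw": -0.0913},{"hand": 0.3,"dp": [1.7,-2.93,0.3],"yaw": -0.0913},{"hand": 0.3,"dp": [1.7,-2.93,0.3],"yaw": -0.0913},{"hand": 0.3,"dp": [1.7,-2.93,0.3],"yaw": -0.0913},{"hand": 0.3,"dp": [1.7,-2.93,0.3],"yaw": -0.0913},{"hand": 0.3,"dp": [1.7,-2.93,0.3],"yaw": -0.0913},{"hand": 0.3,"dp": [1.7,-2.93,0.3],"yaw": -0.0913},{"hand": 0.3,"dp": [1.7,-2.93,0.3],"yaw": -0.0913},{"hand": 0.3,"dp": [1.7,-2.93,0.3],"yaw": -0.0913},{"hand": 0.3,"dp": [1.7,-2.93,0],"yaw": -0.0913},{"hand": 0.3,"dp": [1.7,-2.93,0],"yaw": -0.0913},{"hand": 0.3,"dp": [1.7,-2.93,0],"yaw": -0.0913},{"hand": 0.3,"dp": [1.7,-2.93,0],"yaw": -0.0913},{"hand": 0.3,"dp": [1.7,-2.93,0],"yaw": -0.0913},{"hand": 0.3,"dp": [1.7,-2.93,0],"yaw": -0.0913},{"hand": 0.3,"dp": [1.7,-2.93,0],"yaw": -0.0913},{"hand": 0.3,"dp": [1.7,-2.93,0],"yaw": -0.0913}]'

```text
time_s: 2.97
ee_pos: [0.587, 0.0411, 0.2589]
ee_rot: [180.0, -0.0, 53.7]
wrist_force: [0.1, 0.4, 0.0]
opening: 0.698
gripper_force: 0.0
```

move_arm --plan '[{"hand": 0.3,"dp": [0,0,0],"yaw": 0},{"hand": 0.3,"dp": [0,0,0],"yaw": 0},{"hand": 0.3,"dp": [0,0,0],"yaw": 0}]'

```text
time_s: 3.22
ee_pos: [0.5862, 0.0431, 0.2584]
ee_rot: [-180.0, -0.0, 54.0]
wrist_force: [-0.5, 0.9, -1.2]
opening: 0.699
gripper_force: 0.0
```

```bash
python3 - <<'E'
from st import *
e=sense()["ee_pos"];im=snapshot("scene");c=im[105:185,205:305]
k=8;c=np.clip(cv2.resize(c,None,fx=k,fy=k,interpolation=cv2.INTER_CUBIC)*1.6,0,255).astype(np.uint8)
s=(sil("scene",[e[0],e[1],np.deg2rad(54)],.125)-(205,105)+.5)*k;cv2.polylines(c,[s.astype(int)],True,(255,255,0),1)
t=(proj("scene",e)-(205,105)+.5)*k;cv2.circle(c,tuple(int(v) for v in t),4,(0,0,255),-1)
cv2.imwrite("pics/c3.png",c[:600])
E
```

```text
(no output)
```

View pics/c3.png

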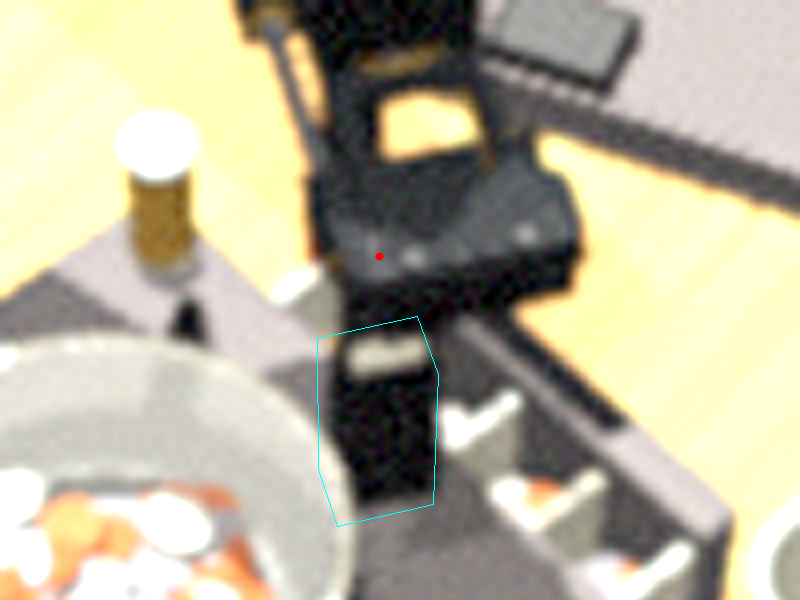

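The view agrees: stamp (crop x 335–437) sits under the hand within about 2 mm. I'll go down and grip.

move_arm --plan '[{"hand": 0.3,"dp": [0,0,-1.5],"yaw": 0},{"hand": 0.3,"dp": [0,0,-1.5],"yaw": 0},{"hand": 0.3,"dp": [0,0,-1.5],"yaw": 0},{"hand": 0.3,"dp": [0,0,-1.5],"yaw": 0},{"hand": 0.3,"dp": [0,0,-1.5],"yaw": 0},{"hand": 0.3,"dp": [0,0,-1.0],"yaw": 0},{"hand": 0.3,"dp": [0,0,-0.8],"yaw": 0},{"hand": 0.3,"dp": [0,0,0],"yaw": 0},{"hand": 0.3,"dp": [0,0,0],"yaw": 0}]'

```text
time_s: 4.02
ee_pos: [0.5864, 0.043, 0.1657]
ee_rot: [-180.0, -0.0, 54.0]
wrist_force: [0.8, -0.7, -0.0]
opening: 0.7
gripper_force: 0.0
```

move_arm --plan '[{"hand": 0.5,"dp": [0,0,0],"yaw": 0},{"hand": 0.55,"dp": [0,0,0],"yaw": 0},{"hand": 0.6,"dp": [0,0,0],"yaw": 0},{"hand": 0.65,"dp": [0,0,0],"yaw": 0},{"hand": 0.7,"dp": [0,0,0],"yaw": 0},{"hand": 0.75,"dp": [0,0,0],"yaw": 0},{"hand": 1,"dp": [0,0,0],"yaw": 0},{"hand": 1,"dp": [0,0,0],"yaw": 0},{"hand": 1,"dp": [0,0,0],"yaw": 0},{"hand": 1,"dp": [0,0,0],"yaw": 0}]'

```text
time_s: 4.85
ee_pos: [0.5864, 0.0425, 0.1657]
ee_rot: [-180.0, -0.0, 54.0]
wrist_force: [-1.3, 0.7, 1.7]
opening: 0.298
gripper_force: 30.0
```

move_arm --plan '[{"hand": 1,"dp": [0,0,0.5],"yaw": 0},{"hand": 1,"dp": [0,0,1.5],"yaw": 0},{"hand": 1,"dp": [0,0,2],"yaw": 0},{"hand": 1,"dp": [0,0,2],"yaw": 0},{"hand": 1,"dp": [0,0.5,1],"yaw": 0},{"hand": 1,"dp": [-0.1,1.0,0],"yaw": 0},{"hand": 1,"dp": [-0.2,1.5,0],"yaw": 0},{"hand": 1,"dp": [-0.3,2.5,0],"yaw": 0},{"hand": 1,"dp": [-0.3,2.7,0],"yaw": 0},{"hand": 1,"dp": [-0.3,3,0],"yaw": 0},{"hand": 1,"dp": [-0.3,3,0],"yaw": 0},{"hand": 1,"dp": [-0.3,3,0],"yaw": 0},{"hand": 1,"dp": [-0.3,3,0],"yaw": 0},{"hand": 1,"dp": [-0.3,3,0],"yaw": 0},{"hand": 1,"dp": [-0.4,3,0],"yaw": 0},{"hand": 1,"dp": [-0.4,3,0],"yaw": 0},{"hand": 1,"dp": [-0.3,2.5,0],"yaw": 0},{"hand": 1,"dp": [-0.2,2,0],"yaw": 0},{"hand": 1,"dp": [-0.1,1.5,0],"yaw": 0},{"hand": 1,"dp": [0,0,0],"yaw": 0}]'

```text
time_s: 6.52
ee_pos: [0.5457, 0.3995, 0.2336]
ee_rot: [-179.9, 0.1, 54.3]
wrist_force: [-0.7, 1.0, -0.4]
opening: 0.297
gripper_force: 30.0
```

move_arm --plan '[{"hand": 1,"dp": [0,0,-2],"yaw": 0},{"hand": 1,"dp": [0,0,-2],"yaw": 0},{"hand": 1,"dp": [0,0,-2],"yaw": 0},{"hand": 1,"dp": [0,0,0],"yaw": 0},{"hand": 1,"dp": [0,0,0],"yaw": 0}]'

```text
time_s: 6.93
ee_pos: [0.5481, 0.3927, 0.1744]
ee_rot: [-180.0, 0.2, 53.9]
wrist_force: [0.1, 0.3, -0.8]
opening: 0.295
gripper_force: 30.0
```

```bash
python3 - <<'E'
from h import *
e=sense()["ee_pos"];print(e,sense()["opening"])
o=[]
im=snapshot("top")[170:300,70:200];o.append(cv2.resize(im,(400,400)))
im=snapshot("scene")[50:160,240:350];o.append(cv2.resize(im,(400,400)))
cv2.imwrite("pics/c4.png",np.clip(np.hstack(o)*1.5,0,255).astype(np.uint8))
E
```

```text
[0.54808018 0.39266821 0.17442327] 0.29506144054568545
```

View pics/c4.png

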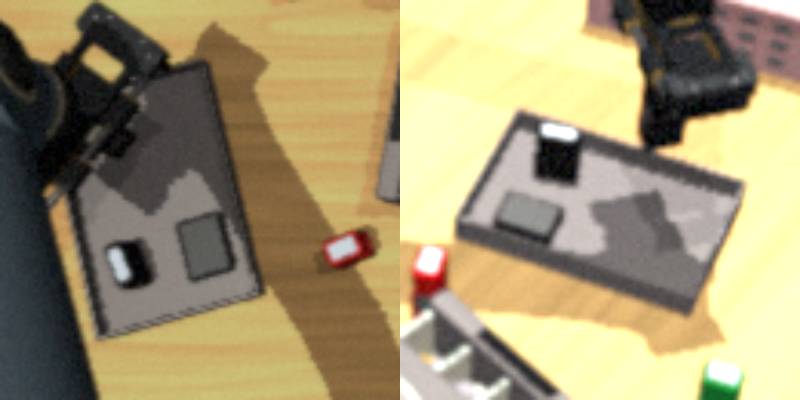

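The stamp hangs upright over the free half of the tray (right crop (660,120); left crop (120,140)). I'll lower it.

move_arm --plan '[{"hand": 1,"dp": [0,0,-2],"yaw": 0},{"hand": 1,"dp": [0,0,-2],"yaw": 0},{"hand": 1,"dp": [0,0,-2],"yaw": 0},{"hand": 1,"dp": [0,0,-2],"yaw": 0},{"hand": 1,"dp": [0,0,-2],"yaw": 0},{"hand": 1,"dp": [0,0,-1.3],"yaw": 0},{"hand": 1,"dp": [0,0,-0.7],"yaw": 0},{"hand": 1,"dp": [0,0,-0.5],"yaw": 0},{"hand": 1,"dp": [0,0,-0.2],"yaw": 0},{"hand": 1,"dp": [0,0,-0.1],"yaw": 0},{"hand": 1,"dp": [0,0,-0.1],"yaw": 0},{"hand": 1,"dp": [0,0,0],"yaw": 0}]'

```text
time_s: 8.03
ee_pos: [0.5489, 0.3947, 0.0474]
ee_rot: [180.0, -0.1, 54.0]
wrist_force: [0.1, 0.2, -1.2]
opening: 0.297
gripper_force: 30.0
```

move_arm --plan '[{"hand": 1,"dp": [0,0,-0.1],"yaw": 0},{"hand": 1,"dp": [0,0,-0.1],"yaw": 0},{"hand": 1,"dp": [0,0,-0.05],"yaw": 0},{"hand": 1,"dp": [0,0,0],"yaw": 0},{"hand": 1,"dp": [0,0,0],"yaw": 0}]'

```text
time_s: 8.45
ee_pos: [0.5486, 0.3946, 0.0447]
ee_rot: [180.0, -0.0, 54.0]
wrist_force: [-1.2, -0.1, 3.6]
opening: 0.298
gripper_force: 30.0
```

Contact at 3.6 N. I'll open, rise, then head for the wing.

move_arm --plan '[{"hand": 0.68,"dp": [0,0,0],"yaw": 0},{"hand": 0.6,"dp": [0,0,0],"yaw": 0},{"hand": 0.5,"dp": [0,0,0],"yaw": 0},{"hand": 0.4,"dp": [0,0,0],"yaw": 0},{"hand": 0.4,"dp": [0,0,0],"yaw": 0},{"hand": 0.4,"dp": [0,0,0.5],"yaw": 0},{"hand": 0.4,"dp": [0,0,1],"yaw": 0},{"hand": 0.4,"dp": [0,0,2],"yaw": 0},{"hand": 0.4,"dp": [0,0,3],"yaw": 0},{"hand": 0.4,"dp": [0,0,3],"yaw": 0},{"hand": 0.4,"dp": [0,0,3],"yaw": 0},{"hand": 0.4,"dp": [0,0,3],"yaw": 0},{"hand": 1,"dp": [0,0,3],"yaw": 0},{"hand": 1,"dp": [0,0,1],"yaw": 0}]'

```text
time_s: 9.62
ee_pos: [0.5508, 0.3953, 0.2456]
ee_rot: [179.9, -0.5, 53.9]
wrist_force: [0.6, 0.6, 1.2]
opening: 0.518
gripper_force: 0.0
```

```bash
python3 - <<'E'
from fit import *
e=sense();print(e["ee_pos"],e["ee_rot"])
for d in range(-125,-235,-5):
    a=np.deg2rad(d);w=W(S,(.116*np.cos(a),.116*np.sin(a),0));print(d,(w[:2]*100).round(2),"radial dir world",round(np.rad2deg(S[2])+d)%360)
E
```

```text
[0.55075261 0.39534133 0.24563872] [179.85315578  -0.53171407  53.93955342]
-125 [46.89  0.7 ] radial dir world 136
-130 [47.63  1.4 ] radial dir world 131
-135 [48.42  2.02] radial dir world 126
-140 [49.27  2.58] radial dir world 121
-145 [50.16  3.05] radial dir world 116
-150 [51.09  3.45] radial dir world 111
-155 [52.06  3.77] radial dir world 106
-160 [53.04  4.  ] radial dir world 101
-165 [54.04  4.14] radial dir world 96
-170 [55.05  4.2 ] radial dir world 91
-175 [56.06  4.16] radial dir world 86
-180 [57.07  4.04] radial dir world 81
-185 [58.06  3.84] radial dir world 76
-190 [59.03  3.54] radial dir world 71
-195 [59.97  3.17] radial dir world 66
-200 [60.87  2.71] radial dir world 61
-205 [61.73  2.18] radial dir world 56
-210 [62.54  1.57] radial dir world 51
-215 [63.29  0.89] radial dir world 46
-220 [63.99  0.16] radial dir world 41
-225 [64.61 -0.64] radial dir world 36
-230 [65.17 -1.49] radial dir world 31
```

move_arm --plan '[{"hand": 1,"dp": [-0.5,-2.43,0],"yaw": 0.0895},{"hand": 1,"dp": [-0.5,-2.43,0],"yaw": 0.0895},{"hand": 1,"dp": [-0.5,-2.43,0],"yaw": 0.0895},{"hand": 1,"dp": [-0.5,-2.43,0],"yaw": 0.0895},{"hand": 1,"dp": [-0.5,-2.43,0],"yaw": 0.0895},{"hand": 1,"dp": [-0.5,-2.43,0],"yaw": 0.0895},{"hand": 1,"dp": [-0.5,-2.43,0],"yaw": 0.0895},{"hand": 1,"dp": [-0.5,-2.43,0],"yaw": 0.0895},{"hand": 1,"dp": [-0.5,-2.43,0],"yaw": 0.0895},{"hand": 1,"dp": [-0.5,-2.43,0],"yaw": 0.0895},{"hand": 1,"dp": [-0.5,-2.43,0],"yaw": 0.0895},{"hand": 1,"dp": [-0.5,-2.43,0],"yaw": 0.0895},{"hand": 1,"dp": [-0.5,-2.43,0],"yaw": 0.0895},{"hand": 1,"dp": [-0.5,-2.43,0],"yaw": 0.0895},{"hand": 1,"dp": [-0.5,-2.43,0],"yaw": 0.0895},{"hand": 1,"dp": [-0.5,-2.43,0],"yaw": 0.0895},{"hand": 1,"dp": [0,0,0],"yaw": 0},{"hand": 1,"dp": [0,0,0],"yaw": 0},{"hand": 1,"dp": [0,0,0],"yaw": 0}]'

```text
time_s: 11.2
ee_pos: [0.4685, 0.0062, 0.2392]
ee_rot: [180.0, -0.0, 136.0]
wrist_force: [0.3, -0.1, -0.3]
opening: 0.01
gripper_force: 0.0
```

```bash
python3 - <<'E'
from st import *
e=sense();print(e["ee_pos"],e["ee_rot"],e["q"].round(),e["opening"])
o=[]
c=snapshot("scene")[125:235,180:290];k=400/110
for l in[(-.15,-.15,.125),(-.0665,-.095,.137),(-.0665,-.095,.245)]:
    t=(proj("scene",W(S,l))-(180,125)+.5)
c=np.clip(cv2.resize(c,(400,400))*1.5,0,255).astype(np.uint8)
for l in[(-.15,-.15,.125),(-.0665,-.095,.137),(-.104,-.076,.161)]:
    t=(proj("scene",W(S,l))-(180,125)+.5)*k;cv2.circle(c,tuple(int(v) for v in t),3,(0,0,255),-1)
d=np.clip(cv2.resize(snapshot("scene")[50:160,240:350],(400,400))*1.5,0,255).astype(np.uint8)
cv2.imwrite("pics/c5.png",np.hstack([c,d]))
E
```

```text
[0.46848981 0.00623373 0.23923819] [ 1.79952664e+02 -1.30832854e-02  1.35980886e+02] [-26.   6.  22. 115.  -3.  60.  43.] 0.010352954767821129
```

View pics/c5.png

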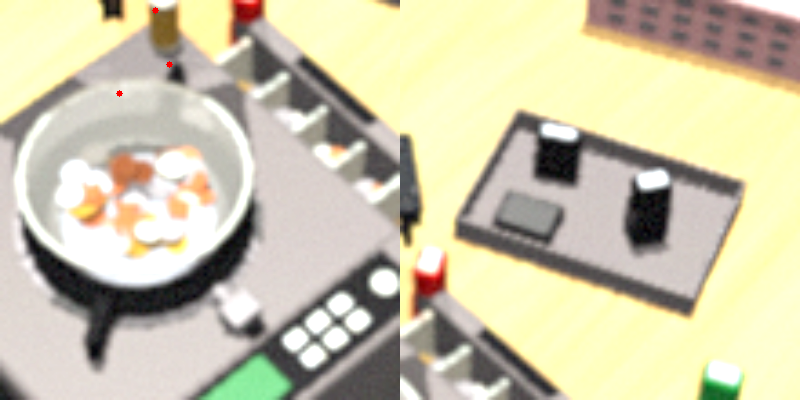

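The stamp stands upright in the tray (right crop (650,205)); both tubes and the small stamp are in place. I'll lower behind the wing and sweep.

move_arm --plan '[{"hand": 1,"dp": [0,0,-2],"yaw": 0},{"hand": 1,"dp": [0,0,-2],"yaw": 0},{"hand": 1,"dp": [0,0,-2],"yaw": 0},{"hand": 1,"dp": [0,0,-2],"yaw": 0},{"hand": 1,"dp": [0,0,-1.2],"yaw": 0},{"hand": 1,"dp": [0,0,-0.9],"yaw": 0},{"hand": 1,"dp": [0,0,0],"yaw": 0},{"hand": 1,"dp": [0,0,0],"yaw": 0}]'

```text
time_s: 11.97
ee_pos: [0.4687, 0.0062, 0.138]
ee_rot: [-180.0, -0.0, 136.1]
wrist_force: [0.5, 0.7, -0.4]
opening: 0.007
gripper_force: 0.0
```

move_arm --plan '[{"hand": 1,"dp": [0.76,0.76,0],"yaw": -0.0873},{"hand": 1,"dp": [0.8,0.63,0],"yaw": -0.0873},{"hand": 1,"dp": [0.85,0.56,0],"yaw": -0.0873},{"hand": 1,"dp": [0.89,0.47,0],"yaw": -0.0873},{"hand": 1,"dp": [0.93,0.4,0],"yaw": -0.0873},{"hand": 1,"dp": [0,0,0],"yaw": 0}]'

```text
time_s: 12.47
ee_pos: [0.5129, 0.0352, 0.1391]
ee_rot: [179.8, 0.0, 111.0]
wrist_force: [-1.0, 0.6, 0.8]
opening: 0.009
gripper_force: 0.0
```

move_arm --plan '[{"hand": 1,"dp": [0.97,0.32,0],"yaw": -0.0873},{"hand": 1,"dp": [0.98,0.23,0],"yaw": -0.0873},{"hand": 1,"dp": [1.0,0.14,0],"yaw": -0.0873},{"hand": 1,"dp": [1.01,0.06,0],"yaw": -0.0873},{"hand": 1,"dp": [1.01,-0.04,0],"yaw": -0.0873},{"hand": 1,"dp": [1.01,-0.12,0],"yaw": -0.0873},{"hand": 1,"dp": [0.99,-0.2,0],"yaw": -0.0873},{"hand": 1,"dp": [0.97,-0.3,0],"yaw": -0.0873},{"hand": 1,"dp": [0,0,0],"yaw": 0},{"hand": 1,"dp": [0,0,0],"yaw": 0}]'

```text
time_s: 13.3
ee_pos: [0.5903, 0.0345, 0.1385]
ee_rot: [180.0, -0.0, 71.2]
wrist_force: [0.8, 0.3, -0.8]
opening: 0.008
gripper_force: 0.0
```

```bash
python3 - <<'E'
from fit import *
e=sense();print(e["ee_pos"],e["ee_rot"],e["wrist_force"])
c=snapshot("scene")[125:235,180:290];c=np.clip(cv2.resize(c,(560,560))*1.5,0,255).astype(np.uint8)
cv2.imwrite("pics/c6.png",c)
E
```

```text
[0.59028921 0.03454254 0.13853515] [ 1.79950096e+02 -4.27831508e-03  7.11845377e+01] [ 0.78529863  0.26950629 -0.8093412 ]
```

View pics/c6.png

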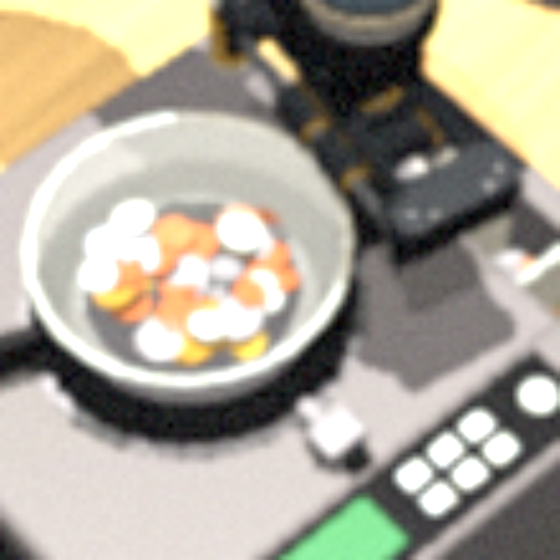

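The ring has turned: the rear wing is now at the far left (10,345). I'll keep going, more slowly, into the click.

move_arm --plan '[{"hand": 1,"dp": [0.47,-0.18,0],"yaw": -0.0436},{"hand": 1,"dp": [0.47,-0.19,0],"yaw": -0.0436},{"hand": 1,"dp": [0.45,-0.22,0],"yaw": -0.0436},{"hand": 1,"dp": [0.45,-0.24,0],"yaw": -0.0436},{"hand": 1,"dp": [0.43,-0.26,0],"yaw": -0.0436},{"hand": 1,"dp": [0.43,-0.27,0],"yaw": -0.0436},{"hand": 1,"dp": [0,0,0],"yaw": 0}]'

```text
time_s: 13.93
ee_pos: [0.6159, 0.0219, 0.138]
ee_rot: [-179.8, -0.0, 56.1]
wrist_force: [-2.2, 1.2, 0.9]
opening: 0.003
gripper_force: 1.5
```

move_arm --plan '[{"hand": 1,"dp": [0.4,-0.3,0],"yaw": -0.0436},{"hand": 1,"dp": [0.2,-0.15,0],"yaw": -0.0218},{"hand": 1,"dp": [0.2,-0.15,0],"yaw": -0.0218},{"hand": 1,"dp": [0,0,0],"yaw": 0},{"hand": 1,"dp": [0,0,0],"yaw": 0}]'

```text
time_s: 14.35
ee_pos: [0.6201, 0.0196, 0.1376]
ee_rot: [-179.3, 0.1, 51.3]
wrist_force: [-10.2, 7.4, 6.8]
opening: 0.003
gripper_force: 6.3
```

move_arm --plan '[{"hand": 1,"dp": [0.2,-0.15,0],"yaw": -0.0218},{"hand": 1,"dp": [0.2,-0.16,0],"yaw": -0.0218},{"hand": 1,"dp": [0,0,0],"yaw": 0},{"hand": 1,"dp": [0,0,0],"yaw": 0}]'

```text
time_s: 14.68
ee_pos: [0.6294, 0.0116, 0.1386]
ee_rot: [179.9, -0.0, 48.6]
wrist_force: [0.7, 0.9, -1.0]
opening: 0.004
gripper_force: 0.0
```

move_arm --plan '[{"hand": 1,"dp": [0.2,-0.16,0],"yaw": -0.0218},{"hand": 1,"dp": [0.2,-0.16,0],"yaw": -0.0218},{"hand": 1,"dp": [0,0,0],"yaw": 0},{"hand": 1,"dp": [0,0,0],"yaw": 0}]'

```text
time_s: 15.02
ee_pos: [0.6335, 0.0083, 0.1381]
ee_rot: [179.9, -0.0, 46.0]
wrist_force: [0.4, 0.5, 0.0]
opening: 0.004
gripper_force: 0.0
```

The force dropped from 13 N to 0, which is the click. I'll nudge on until the wing bears, for margin.

move_arm --plan '[{"hand": 1,"dp": [0.2,-0.18,0],"yaw": -0.0218},{"hand": 1,"dp": [0.15,-0.13,0],"yaw": 0},{"hand": 1,"dp": [0,0,0],"yaw": 0},{"hand": 1,"dp": [0,0,0],"yaw": 0}]'

```text
time_s: 15.35
ee_pos: [0.636, 0.0062, 0.1378]
ee_rot: [-179.9, 0.0, 44.8]
wrist_force: [-3.2, 2.3, 1.5]
opening: 0.006
gripper_force: 1.8
```

move_arm --plan '[{"hand": 1,"dp": [-0.8,0.7,0],"yaw": 0},{"hand": 1,"dp": [0,0,2],"yaw": 0},{"hand": 1,"dp": [0,0,3],"yaw": 0},{"hand": 1,"dp": [0,0,3],"yaw": 0},{"hand": 1,"dp": [0,0,2],"yaw": 0},{"hand": 1,"dp": [-0.34,1.7,0],"yaw": 0.063},{"hand": 1,"dp": [-0.34,1.7,0],"yaw": 0.063},{"hand": 1,"dp": [-0.34,1.7,0],"yaw": 0.063},{"hand": 1,"dp": [-0.34,1.7,0],"yaw": 0.063},{"hand": 1,"dp": [-0.34,1.7,0],"yaw": 0.063},{"hand": 1,"dp": [-0.34,1.7,0],"yaw": 0.063},{"hand": 1,"dp": [-0.34,1.7,0],"yaw": 0.063},{"hand": 1,"dp": [-0.34,1.7,0],"yaw": 0.063},{"hand": 1,"dp": [-0.34,1.7,0],"yaw": 0.063},{"hand": 1,"dp": [-0.34,1.7,0],"yaw": 0.063},{"hand": 1,"dp": [0,0,0],"yaw": 0},{"hand": 1,"dp": [0,0,0],"yaw": 0}]'

```text
time_s: 16.77
ee_pos: [0.5946, 0.1833, 0.2381]
ee_rot: [179.9, -0.0, 80.9]
wrist_force: [0.7, -1.3, -0.6]
opening: 0.006
gripper_force: 0.0
```

```bash
python3 - <<'E'
from fit import *
e=sense();print(e["ee_pos"],e["ee_rot"])
c=snapshot("scene")[100:250,130:330];c=np.clip(cv2.resize(c,(800,600),interpolation=cv2.INTER_CUBIC)*1.5,0,255).astype(np.uint8)
for r in((.112),):
  for a in(-225,-45):
    a=np.deg2rad(a);t=(proj("scene",W(S,(.13*np.cos(a),.13*np.sin(a),.158)))-(130,100)+.5)*4;cv2.circle(c,tuple(int(v) for v in t),4,(0,0,255),1)
t=(proj("scene",W(S,(-.26,0,.08)))-(130,100)+.5)*4;cv2.circle(c,tuple(int(v) for v in t),4,(255,0,0),2)
cv2.imwrite("pics/c7.png",c)
E
```

```text
[0.5945943  0.18333884 0.23809472] [ 1.79930615e+02 -2.68253616e-03  8.08848670e+01]
```

View pics/c7.png

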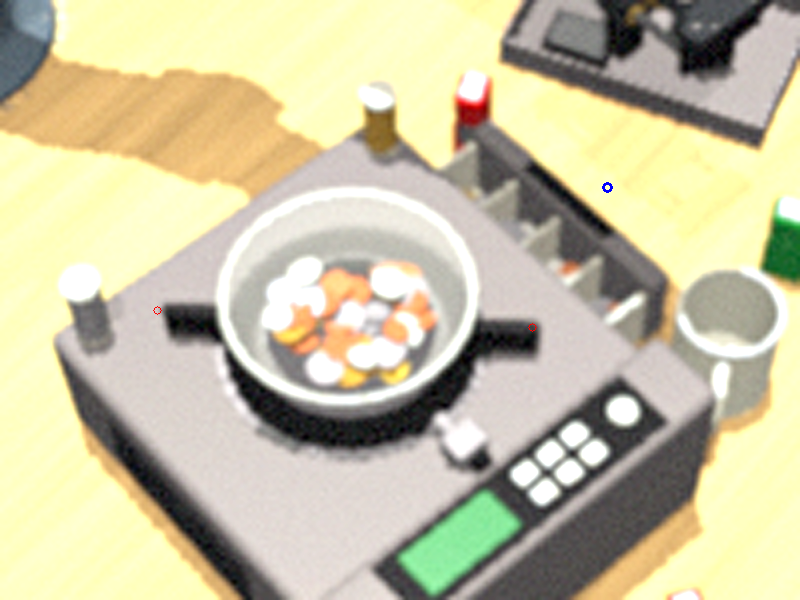

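Both wings sit at the locked marks (red circles at (157,310) and (532,327)). The drawer start point (blue) is clear, so I'll lower and push the drawer.

move_arm --plan '[{"hand": 1,"dp": [0,0,-2.5],"yaw": 0},{"hand": 1,"dp": [0,0,-2.5],"yaw": 0},{"hand": 1,"dp": [0,0,-2.5],"yaw": 0},{"hand": 1,"dp": [0,0,-2.5],"yaw": 0},{"hand": 1,"dp": [0,0,-2.5],"yaw": 0},{"hand": 1,"dp": [0,0,-2],"yaw": 0},{"hand": 1,"dp": [0,0,-1.2],"yaw": 0},{"hand": 1,"dp": [0,0,0],"yaw": 0},{"hand": 1,"dp": [0,0,0],"yaw": 0}]'

```text
time_s: 17.57
ee_pos: [0.5952, 0.1815, 0.0813]
ee_rot: [180.0, 0.0, 80.7]
wrist_force: [1.1, 0.2, 1.1]
opening: 0.002
gripper_force: 0.0
```

move_arm --plan '[{"hand": 1,"dp": [-0.13,-0.79,0],"yaw": 0},{"hand": 1,"dp": [-0.13,-0.79,0],"yaw": 0},{"hand": 1,"dp": [-0.13,-0.79,0],"yaw": 0},{"hand": 1,"dp": [-0.13,-0.79,0],"yaw": 0},{"hand": 1,"dp": [-0.13,-0.79,0],"yaw": 0},{"hand": 1,"dp": [-0.13,-0.79,0],"yaw": 0},{"hand": 1,"dp": [-0.13,-0.79,0],"yaw": 0},{"hand": 1,"dp": [-0.13,-0.79,0],"yaw": 0},{"hand": 1,"dp": [-0.07,-0.4,0],"yaw": 0},{"hand": 1,"dp": [-0.07,-0.4,0],"yaw": 0},{"hand": 1,"dp": [0,0,0],"yaw": 0},{"hand": 1,"dp": [0,0,0],"yaw": 0}]'

```text
time_s: 18.57
ee_pos: [0.5823, 0.1108, 0.0807]
ee_rot: [-179.9, 0.1, 80.8]
wrist_force: [-0.3, -0.5, -0.0]
opening: 0.009
gripper_force: 0.0
```

move_arm --plan '[{"hand": 1,"dp": [-0.05,-0.3,0],"yaw": 0},{"hand": 1,"dp": [-0.04,-0.2,0],"yaw": 0},{"hand": 1,"dp": [0,0,0],"yaw": 0},{"hand": 1,"dp": [0,0,0],"yaw": 0}]'

```text
time_s: 18.9
ee_pos: [0.5819, 0.1091, 0.0807]
ee_rot: [-180.0, -0.1, 81.0]
wrist_force: [1.3, 5.6, -2.7]
opening: 0.003
gripper_force: 2.5
```

move_arm --plan '[{"hand": 1,"dp": [-0.04,-0.2,0],"yaw": 0},{"hand": 1,"dp": [0,0,0],"yaw": 0},{"hand": 1,"dp": [0,0,0],"yaw": 0}]'

```text
time_s: 19.15
ee_pos: [0.5819, 0.1091, 0.0807]
ee_rot: [180.0, -0.3, 81.0]
wrist_force: [1.9, 8.8, -3.2]
opening: 0.006
gripper_force: 4.2
```

move_arm --plan '[{"hand": 1,"dp": [-0.06,-0.4,0],"yaw": 0},{"hand": 1,"dp": [0,0,0],"yaw": 0},{"hand": 1,"dp": [0,0,0],"yaw": 0}]'

```text
time_s: 19.4
ee_pos: [0.5819, 0.1091, 0.0808]
ee_rot: [180.0, -0.5, 81.1]
wrist_force: [3.8, 15.2, -5.0]
opening: 0.003
gripper_force: 7.5
```

Hard stop at 15 N with no movement, so the drawer is shut. I'll retreat, rise and take a last look.

move_arm --plan '[{"hand": 1,"dp": [0.2,1.5,0],"yaw": 0},{"hand": 1,"dp": [0.3,2,0],"yaw": 0},{"hand": 1,"dp": [0.3,2,0],"yaw": 0},{"hand": 1,"dp": [0,0,2],"yaw": 0},{"hand": 1,"dp": [0,0,3],"yaw": 0},{"hand": 1,"dp": [0,0,3],"yaw": 0},{"hand": 1,"dp": [0,0,3],"yaw": 0},{"hand": 1,"dp": [0,0,3],"yaw": 0},{"hand": 1,"dp": [0,0,3],"yaw": 0},{"hand": 1,"dp": [0,0,3],"yaw": 0},{"hand": 1,"dp": [0,0,3],"yaw": 0},{"hand": 1,"dp": [0,0,0],"yaw": 0},{"hand": 1,"dp": [0,0,0],"yaw": 0}]'

```text
time_s: 20.48
ee_pos: [0.5897, 0.1551, 0.3127]
ee_rot: [179.8, -0.1, 80.8]
wrist_force: [-0.1, 0.8, -0.0]
opening: 0.003
gripper_force: 0.0
```

```bash
python3 - <<'E'
from fit import *
e=sense();print(e["ee_pos"],e["wrist_force"])
c=snapshot("scene")[70:250,120:360];c=np.clip(cv2.resize(c,(800,600),interpolation=cv2.INTER_CUBIC)*1.5,0,255).astype(np.uint8)
for y in(-.1,.1):
    t=(proj("scene",W(S,(-.172,y,.106)))-(120,70)+.5)*10/3;cv2.circle(c,tuple(int(v) for v in t),4,(0,0,255),1)
cv2.imwrite("pics/c8.png",c)
E
```

```text
[0.58965493 0.15506774 0.31270149] [-0.14021056  0.80337166 -0.04495949]
```

View pics/c8.png

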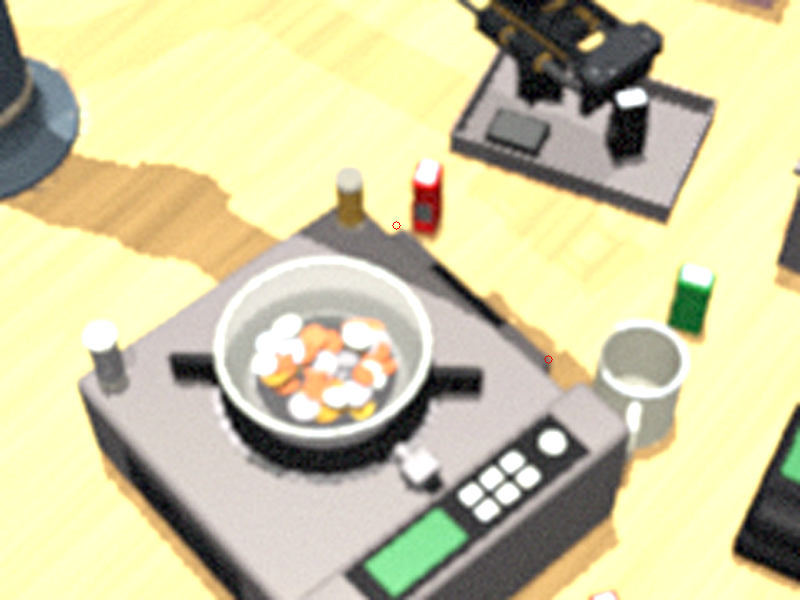

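The drawer is flush with its shut marks (397,225) and (548,359). The wings are at the locked position, the stamp is upright in the tray at (630,120), and everything else is in place.

```bash
python3 -c "
from cell import *
print(job_done())"
```

```text
the job is handed in; nothing more can be done
None
```

I handed the job in at about 20.5 s of the 61 s allowed: the stamp stands upright in the tray, the ring clicked locked, the drawer is pushed shut against its stop, and in the last picture nothing else looked moved; the verdict wasn't shown to me.

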